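# Set the angle table to 20 degrees on a setting block

### The job

Set the angle table on the joiner's bench to 20 degrees: stand the middle one in height of the three beech setting blocks upright in the middle of the square steel pad on the angle table's base, then swing the raised aluminium top down until the roll under its free edge rests on that block.

Things in the scene. Friction and masses are not known exactly. Their poses are not given: they have to be found in the camera images.
- block_middle_centre (a point): centre (half-way up) of the wanted beech block: 46 x 46 mm footprint, 55 mm high, about 90 g, standing upright on the bench; z axis up, x and y square to its sides. Two other beech blocks of the same footprint stand near it, one 28 mm and one 80 mm high: not wanted.
- pad (a point): centre of the 70 x 70 mm steel pad flush in the top of the fixed plywood base (150 x 230 mm), 18 mm above the bench. z up, x parallel to the hinge, y level, pointing from pad to hinge. The hinge axis is 150 mm away along +y and 10 mm above the pad; two hinge cheeks there stand 26 mm above the base. While the top is raised the space over the pad is free.
- edge (a point): middle of the free edge of the hinged aluminium top, on its upper face (that looks up when down). The top is 130 mm wide, 12 mm thick, ends 180 mm from the hinge axis; its upper face lies 22 mm off that axis. x parallel to the hinge, y along the top towards the hinge, z out of the upper face. A 20 mm steel roll crosses its underside, 160 mm from the hinge axis.
- tabletop (a joint): tilt of the hinged top, rad: 0 lying flat, grows as its free edge rises (limit 1.75); starts at 1.25 to 1.5. The stiff hinge holds the 0.8 kg top above about 1.0; a push of a few newtons on its upper face near the free edge moves it, and below about 0.85 it sinks slowly by itself until the roll meets something. Rests at 0.35 (20 degrees) on the 55 mm block, 0.18 on the 28, 0.52 on the 80.
Things that resemble listed ones, but are neither listed nor needed, are in the scene too. What is shaped like the part that bears block_middle_centre but blue or green is not meant.

How it is judged:
By the outcome, as a careful person would: the job done as asked, in the order asked, and still so for the second after the job is handed in, with the robot touching nothing.
It also fails if it takes over 56 s, if anything falls off the work surface, if the arm or the gripper's body presses on something with over 40 N, if the wrist force passes 120 N, or if a joint passes its speed limit or range.

### The arm

A 6-joint arm with a two-finger parallel gripper is mounted at the origin on the work surface. World frame = base frame: x ahead of the robot, y to its left, z up, the work surface at z = 0. Lengths are in m, angles in rad, forces in N, time in s.
With the tool pointing down it reaches from about 0.35 to 0.875 m from the base axis. Payload 4.2 kg.
Tool frame: the origin (TCP) lies on the centre line of the jaws, within the pads' length; the fingertips stand arm.tip_extent ahead of it and the grasp point (between the pads) lies 8 mm behind it (arm.tip_extent is the distance from the TCP to the fingertips, in m); z points along the fingers, y is the direction in which the jaws open and shut (so a half turn about z gives the same grasp; the last joint's range is limited). The gripper opens to 85 mm and grips with 20 to 120 N. Pads are 22 mm wide; open, the fingers measure 114 mm over their backs; the gripper's body (76 mm by 85 mm) begins 54 mm behind the grasp point. The pads swing forward as they close: fully open they stand 13 mm farther back than shut.
Start: joints at [-0.975, 0.385, 0.008, 0, -1.194, -0.259], TCP at [0.207, -0.59, 0.242] pointing down, gripper open.
Joint ranges: [-3.14, 3.14], [-1.21, 2.06], [-1.07, 1.41], [-3.16, 2.05], [-2.99, -0.16], [-3.1, 3.1]. Speed limits (rad/s): [2.79, 2.79, 3.14, 3.14, 3.14, 3.14].

### API

Orientations are given as a rotation vector (axis times angle).
In Python, from rig import arm, imaging, finish_job gives the robot as it stands.
- The arm moves only by the tool drive_tool, never from a script. Its argument "deltas" is a list that holds one entry, the list of rows, each a list of 4 numbers: the shift along the tool's x, y, z in m, then the turn about the tool's z in rad. In form: [[[x, y, z, turn], ...]]. A call has 1 to 8 rows; each row is the pose to reach, as a shift and turn from the pose commanded when the call began, along the tool's axes at that moment; what a row does not reach only later rows make up. A row lasts 1/10 s, in which the tool goes at most 50 mm and 8.59 degrees, less where a joint would pass 70% of its speed; a pose out of reach is approached as far as the arm can. A call with a gripper value outside its range is refused whole. "claw" is the finger opening in m, from 0 to 0.0854, set as the call begins (left out, the last holds). The fingers move at their own pace and stop on an object; the grip force is fixed at half the most. Time passes only in rows, so rows that repeat a pose let the fingers close. It gives the time, the measured TCP pose, the force and the opening at its end, in the units of the state.
- arm.get_state(): the state, without advancing time (a new reading comes with each control period).
- imaging.snapshot(name): name is "scene" or "side" or "wrist"; returns the picture (480x640x3 uint8, blue, green, red); there is no depth.
- imaging.calibration(name): a dict with "fx", "fy", "cx", "cy" (pixels), "xyz" and "rotation" of the camera in the world; the wrist camera has in their place "mount" (4x4, takes a point from camera to tool coordinates, whose origin is the TCP and whose axes are the flange's). Camera axes: x right, y up, looking along -z (the intrinsics and any distortion apply to the point x, -y, -z); pixel columns grow to the right and rows downward; lengths in m; the calibration is good to about 2 mm. The wrist camera is an equidistant fisheye: a pixel r from the principal point sees the ray r / f radians off the axis. A picture is of the moment at which its call begins: read the wrist's pose just before it. calibration takes no time and is no camera call.
- finish_job(): hands the job in, once; it reports no verdict.
The state is a dict: "time_s": time; "joint_positions": joint angles; "dq": joint speeds; "joint_efforts": joint torques, N m; "eef_pos": TCP position; "eef_rot": TCP orientation; "force": force on the tool from outside, world axes, zero at the start; "ft_torque": the same for the moment, N m; "gripper_width": finger opening in m.
Only numpy, scipy, OpenCV 4.12 (cv2) and the standard library are available. Lean on these libraries where they do the work, as an engineer would, in place of code of your own. Each camera call takes 0.05 s, during which the arm holds its last target.

## Working session

There is one attempt and no reset: what is moved stays moved. The work goes in short steps, Python scripts to look and compute and a tool call to move; the robot and the scene stay as the last step left them, time stands still between calls to the robot, and variables do not carry over. Pictures are saved under pics/ and viewed, and the job is handed in when it is done.

Besides the shell and the picture viewer there is one more tool, called after "Request:" by a JSON object that holds its "api" and its "payload". drive_tool: Moves the arm, as the interface text tells. Its arguments: {"type":"object","properties":{"deltas":{"type":"array"},"claw":{"type":"number"}},"required":["deltas"]}

```bash
mkdir -p pics; ls; python3 - <<'E'
from rig import arm, imaging
import cv2,json
s=arm.get_state();print(s, arm.tip_extent)
for n in ["scene","side","wrist"]:
    print(n,imaging.calibration(n))
    cv2.imwrite(f"pics/{n}0.png",imaging.snapshot(n))
E
```

```text
pics
{'time_s': 0.0, 'joint_positions': array([-9.75410591e-01,  3.85560635e-01,  6.62802066e-03, -4.91487330e-04,
       -1.19399933e+00, -2.58576928e-01]), 'dq': array([ 4.48405281e-04,  9.23411046e-04, -3.49105447e-05,  3.09001379e-04,
        6.16292707e-04,  1.00210493e-03]), 'joint_efforts': array([-1.70329713e-05, -3.92285657e+01,  1.88404298e+01,  4.18599442e+00,
       -4.51949338e-03, -1.79186287e-06]), 'eef_pos': array([ 0.20636737, -0.58935549,  0.24122107]), 'eef_rot': array([ 0.52620129, -3.09673396, -0.0033501 ]), 'force': array([0.14561486, 0.68015761, 0.61420582]), 'ft_torque': array([-0.03275754, -0.03588218,  0.01955003]), 'gripper_width': 0.08558753199034246} 0.011
scene {'fx': 464.1145827768214, 'fy': 464.1145827768214, 'cx': 326.830148132974, 'cy': 242.53609096667995, 'xyz': array([ 0.89534255, -0.43824383,  0.59852008]), 'rotation': array([0.77569044, 0.28161282, 0.65145814])}
side {'fx': 560.0728443061913, 'fy': 560.0728443061913, 'cx': 326.7435493447082, 'cy': 244.36465640603842, 'xyz': array([0.20842676, 0.76949275, 0.58612404]), 'rotation': array([ 0.22684662, -1.3784828 , -2.45385408])}
wrist {'fx': 371.64829954431775, 'fy': 371.64829954431775, 'cx': 318.8410932247494, 'cy': 233.9008381061793, 'mount': array([[ 6.42577382e-04,  9.57257545e-01,  2.89236200e-01,
         7.41952170e-02],
       [ 9.99999662e-01, -4.66874352e-04, -6.76465008e-04,
         1.81857267e-03],
       [-5.12514270e-04,  2.89236537e-01, -9.57257522e-01,
        -1.31049563e-01],
       [ 0.00000000e+00,  0.00000000e+00,  0.00000000e+00,
         1.00000000e+00]])}
```

View pics/scene0.png

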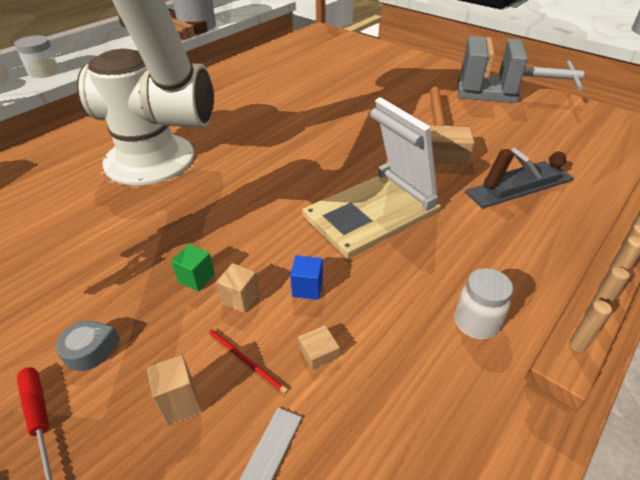

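View pics/side0.png

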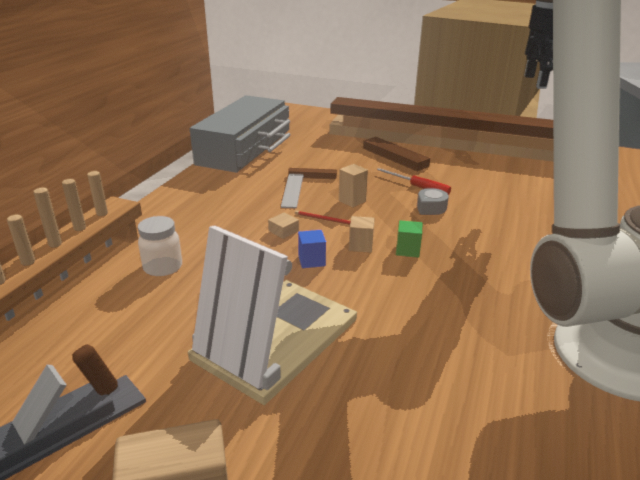

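View pics/wrist0.png

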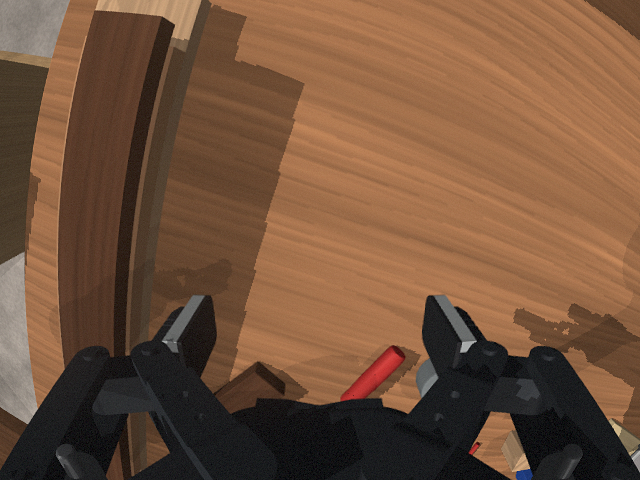

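The scene view shows three beech blocks: (238,288) mid-height, (320,347) low and (174,390) tall. There are lookalike cubes, blue at (307,277) and green at (193,267). In the side view the candidates are middle (361,234), low (284,226) and tall (353,185). By height I choose the scene (238,288) / side (361,234) block, and check it in close crops.

```bash
cat > h.py <<'E'
import numpy as np,cv2
from scipy.spatial.transform import Rotation as R
from rig import arm,imaging
def cam(n):
    c=imaging.calibration(n); return c,R.from_rotvec(c['rotation']).as_matrix(),np.array(c['xyz'])
def ray(n,uv):
    c,M,p=cam(n); d=np.array([(uv[0]-c['cx'])/c['fx'],-(uv[1]-c['cy'])/c['fy'],-1]); d=M@d; return p,d/np.linalg.norm(d)
def onz(n,uv,z):
    p,d=ray(n,uv); return p+d*(z-p[2])/d[2]
def tri(uva,uvb):
    p,d=ray('scene',uva);q,e=ray('side',uvb)
    A=np.stack([d,-e],1);t=np.linalg.lstsq(A,q-p,rcond=None)[0]
    a=p+d*t[0];b=q+e*t[1];return (a+b)/2,np.linalg.norm(a-b)
def proj(n,P):
    c,M,p=cam(n);x=M.T@(np.array(P)-p);return np.array([c['cx']+c['fx']*x[0]/-x[2],c['cy']-c['fy']*x[1]/-x[2]])
def wray(uv,st):
    c=imaging.calibration('wrist');m=np.array(c['mount']);u=(uv[0]-c['cx'])/c['fx'];v=(uv[1]-c['cy'])/c['fy'];r=np.hypot(u,v)
    d=np.array([np.sin(r)*u/r,-np.sin(r)*v/r,-np.cos(r)]) if r>0 else np.array([0,0,-1.])
    T=R.from_rotvec(st['eef_rot']).as_matrix();return st['eef_pos']+T@m[:3,3],T@(m[:3,:3]@d)
E
python3 - <<'E'
import cv2
a=cv2.imread('pics/scene0.png');b=cv2.imread('pics/side0.png')
def crop(im,x,y,w,h,k):return cv2.resize(im[y:y+h,x:x+w],None,fx=k,fy=k,interpolation=cv2.INTER_CUBIC)
cv2.imwrite('pics/c1.png',cv2.hconcat([crop(a,205,255,66,66,6),crop(b,330,203,66,66,6)]))
cv2.imwrite('pics/c2.png',crop(a,290,90,160,170,3.5))
cv2.imwrite('pics/c3.png',crop(b,180,220,190,180,3.3))
E
```

```text
(no output)
```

View pics/c1.png

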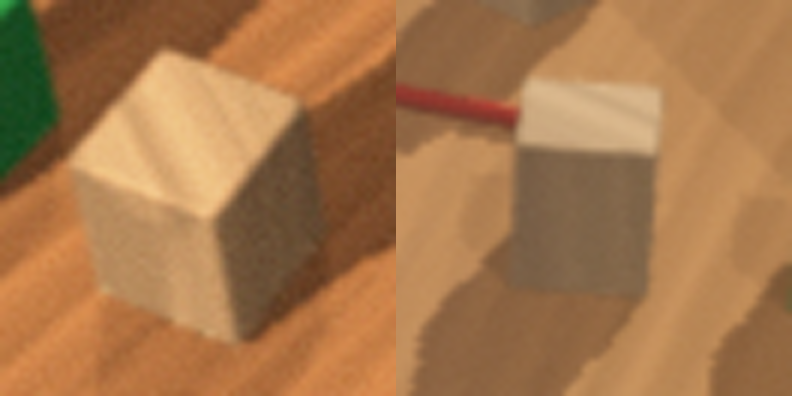

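View pics/c2.png

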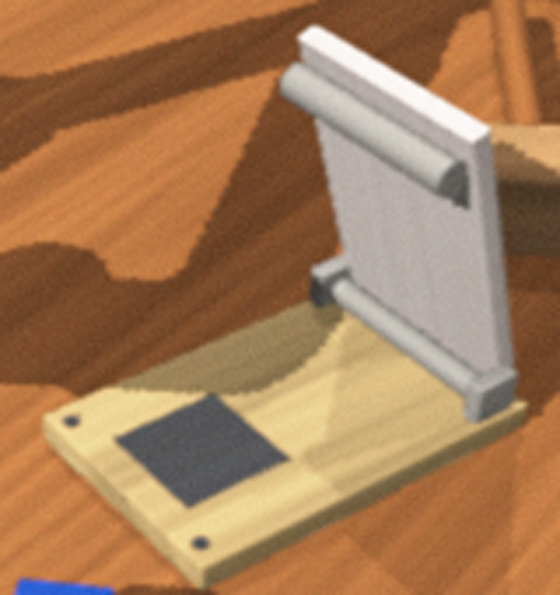

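View pics/c3.png

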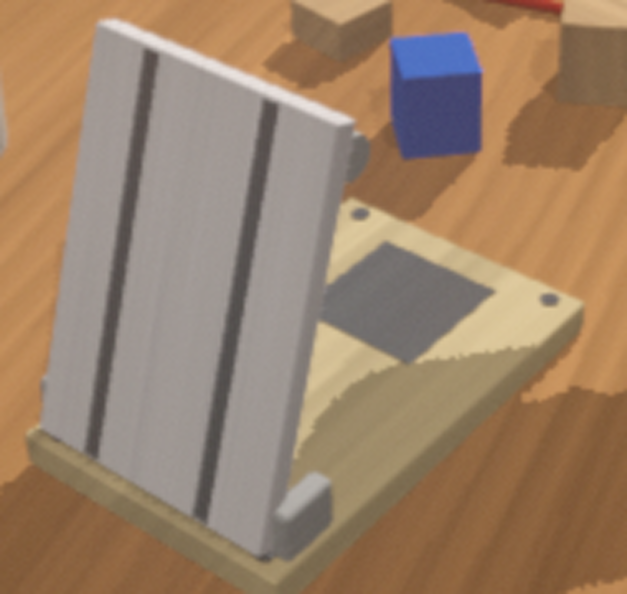

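```bash
python3 - <<'E'
from h import *
np.set_printoptions(precision=4,suppress=True)
S=[(232.8,263.3),(255.5,272),(240.3,291.7),(217.2,281.7)]
D=[(352.7,216),(373.8,217.7),(373.2,228.8),(349.7,227.5)]
for p in S: print('scene top',onz('scene',p,.055))
for p in D: print('side top',onz('side',p,.055))
print('mean',np.mean([onz('scene',p,.055) for p in S],0),np.mean([onz('side',p,.055) for p in D],0))
for i in range(4):
  print(min(((tri(S[i],D[j])[1],j,tri(S[i],D[j])[0].round(4)) for j in range(4)),key=lambda t:t[0]))
print('bot',[onz('scene',p,0) for p in [(222.5,303.3),(245.3,312)]],[onz('side',p,0) for p in [(349.7,251),(371.3,252.5)]])
P=[(350.6,202.9),(372.3,220.9),(344.3,234.9),(323.1,215.1)]
Q=[(297.6,293),(329.7,308.5),(303.9,329.7)]
for p in P: print('pad sc',onz('scene',p,.018))
for p in Q: print('pad sd',onz('side',p,.018))
print(np.mean([onz('scene',p,.018) for p in P],0))
for a in P:
  for b in Q:
    x,e=tri(a,b)
    if e<.01: print('padtri',x,e)
for a in [(379.4,97.7),(430,127.1)]:
  for b in [(211.2,227.6),(283,259.4)]: print('edge',tri(a,b))
# top-face corners of low & tall blocks
E
```

```text
scene top [ 0.444 -0.134  0.055]
scene top [ 0.4863 -0.124   0.055 ]
scene top [ 0.498  -0.1675  0.055 ]
scene top [ 0.4551 -0.1764  0.055 ]
side top [ 0.4915 -0.1655  0.055 ]
side top [ 0.4507 -0.1745  0.055 ]
side top [ 0.4394 -0.1318  0.055 ]
side top [ 0.4826 -0.1197  0.055 ]
mean [ 0.4709 -0.1505  0.055 ] [ 0.466  -0.1479  0.055 ]
(np.float64(0.0026778814085437587), 2, array([ 0.441 , -0.1333,  0.0532]))
(np.float64(0.001102114580084328), 3, array([ 0.4841, -0.1229,  0.0528]))
(np.float64(0.004388397879136594), 0, array([ 0.494 , -0.167 ,  0.0528]))
(np.float64(0.0026088762932657368), 1, array([ 0.4522, -0.176 ,  0.0533]))
bot [array([ 0.4537, -0.1757,  0.    ]), array([ 0.4958, -0.1642,  0.    ])] [array([ 0.4816, -0.1234,  0.    ]), array([ 0.4405, -0.134 ,  0.    ])]
pad sc [0.4695 0.1487 0.018 ]
pad sc [0.5347 0.1316 0.018 ]
pad sc [0.5177 0.0667 0.018 ]
pad sc [0.4513 0.0851 0.018 ]
pad sd [0.5132 0.0642 0.018 ]
pad sd [0.4479 0.0839 0.018 ]
pad sd [0.4669 0.1485 0.018 ]
[0.4933 0.1081 0.018 ]
padtri [0.4948 0.111  0.0548] 0.003403493334374936
padtri [0.468  0.1488 0.0176] 0.002287742411044206
padtri [0.5152 0.0658 0.018 ] 0.0051370559702592425
padtri [ 0.488   0.1031 -0.0247] 0.004065640104308142
padtri [0.4493 0.0849 0.0177] 0.003429156563711786
edge (array([0.5217, 0.217 , 0.2294]), np.float64(0.08143952158234682))
edge (array([0.4586, 0.2377, 0.2039]), np.float64(0.0022217283353646463))
edge (array([0.5835, 0.2021, 0.2042]), np.float64(0.005783116653471643))
edge (array([0.5196, 0.2245, 0.1788]), np.float64(0.10149626199649203))
```

```bash
cat >> h.py <<'E'
np.set_printoptions(precision=4,suppress=True)
def delta(target,az_y):
    s=arm.get_state();T=R.from_rotvec(s['eef_rot']).as_matrix()
    d=T.T@(np.array(target)-s['eef_pos']); az=np.degrees(np.arctan2(T[1,1],T[0,1]))
    print('pos',s['eef_pos'],'tooly az',az,'tilt z',T[:,2],'F',s['force'],'w',s['gripper_width'],'t',s['time_s'])
    print('delta tool',d,'turn',np.radians(az-az_y))
E
python3 - <<'E'
from h import *
a=cv2.imread('pics/scene0.png')
for n,p,z in [('blue top',(308,264),.05),('green top',(194,256),.05),('tall top',(170,371),.08),('low top',(319,340),.028)]: print(n,onz('scene',p,z))
delta([.468,-.149,.22],103.5)
delta([.468,-.149,.22],103.5)
E
```

```text
blue top [ 0.536  -0.0541  0.05  ]
green top [ 0.3774 -0.1609  0.05  ]
tall top [ 0.5445 -0.3251  0.08  ]
low top [ 0.6353 -0.1439  0.028 ]
pos [ 0.2064 -0.5895  0.2415] tooly az 109.29161936677608 tilt z [-0.0007  0.0015 -1.    ] F [ 0.2373  0.4967 -1.0528] w 0.08554205865168873 t 0.15
delta tool [-0.3924  0.3293  0.022 ] turn 0.1010828269725116
pos [ 0.2064 -0.5895  0.2415] tooly az 109.29161936677608 tilt z [-0.0007  0.0015 -1.    ] F [ 0.2373  0.4967 -1.0528] w 0.08554205865168873 t 0.15
delta tool [-0.3924  0.3293  0.022 ] turn 0.1010828269725116
```

Request:
{"api": "drive_tool", "payload": {"deltas": [[[-0.05,0.04,0,0.05],[-0.39,0.33,0.02,0.1],[-0.39,0.33,0.02,0.1],[-0.39,0.33,0.02,0.1],[-0.39,0.33,0.02,0.1],[-0.39,0.33,0.02,0.1],[-0.39,0.33,0.02,0.1],[-0.39,0.33,0.02,0.1]]], "claw": 0.0854}}

```text
time_s: 0.95
eef_pos: [0.41, -0.2436, 0.2271]
eef_rot: [-0.371, 3.119, -0.0]
force: [1.5, -0.2, 0.1]
gripper_width: 0.0857
```

```bash
python3 - <<'E'
from h import *
delta([.468,-.149,.22],103.5)
E
```

```text
pos [ 0.41   -0.2436  0.2271] tooly az 103.56595726043174 tilt z [ 0.0003  0.     -1.    ] F [ 1.4722 -0.1597  0.1254] w 0.0857298159148213 t 0.95
delta tool [-0.0786  0.0784  0.0071] turn 0.001151171360129321
```

Request:
{"api": "drive_tool", "payload": {"deltas": [[[-0.04,0.04,0,0],[-0.075,0.075,0.005,0],[-0.075,0.075,0.005,0],[-0.075,0.075,0.005,0],[-0.075,0.075,0.005,0]]]}}

```text
time_s: 1.45
eef_pos: [0.4643, -0.1554, 0.222]
eef_rot: [0.371, -3.119, -0.0]
force: [0.1, -0.7, -0.1]
gripper_width: 0.0853
```

```bash
python3 - <<'E'
from h import *
delta([.468,-.149,.22],103.5)
s=arm.get_state();im=imaging.snapshot('wrist');cv2.imwrite('pics/w1.png',im)
print(s['eef_pos'],s['eef_rot'])
E
```

```text
pos [ 0.4643 -0.1554  0.222 ] tooly az 103.55178934047551 tilt z [-0.0008  0.     -1.    ] F [ 0.1497 -0.7373 -0.0924] w 0.0852554371392285 t 1.45
delta tool [-0.0052  0.0054  0.0019] turn 0.0009038945087339898
[ 0.4643 -0.1554  0.222 ] [ 0.3706 -3.1188 -0.0002]
```

View pics/w1.png

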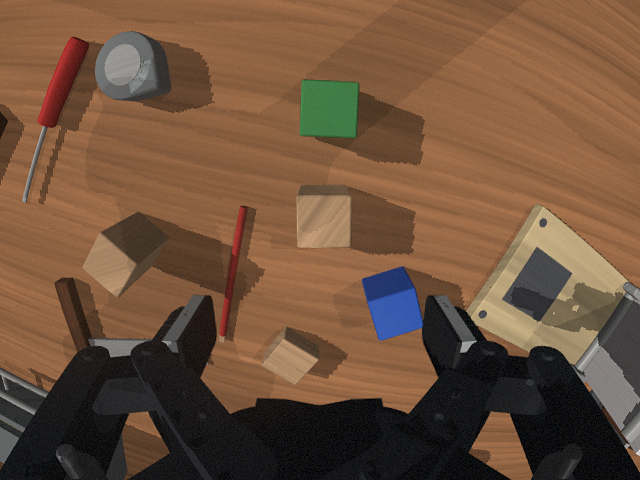

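```bash
cat > m.py <<'E'
from h import *
E
python3 - <<'E'
from h import *
im=cv2.imread('pics/w1.png')
a=cv2.resize(im[170:265,275:375],None,fx=4,fy=4,interpolation=cv2.INTER_CUBIC)
b=cv2.resize(im[195:345,465:640],None,fx=4*.57,fy=4*.57,interpolation=cv2.INTER_CUBIC)
b=cv2.resize(b,(380,380*b.shape[0]//b.shape[1]));o=np.zeros((380,780,3),np.uint8);o[:a.shape[0],:400]=a;o[:b.shape[0],400:]=b
print(380/175);cv2.imwrite('pics/w1c.png',o)
E
```

```text
2.1714285714285713
```

View pics/w1c.png

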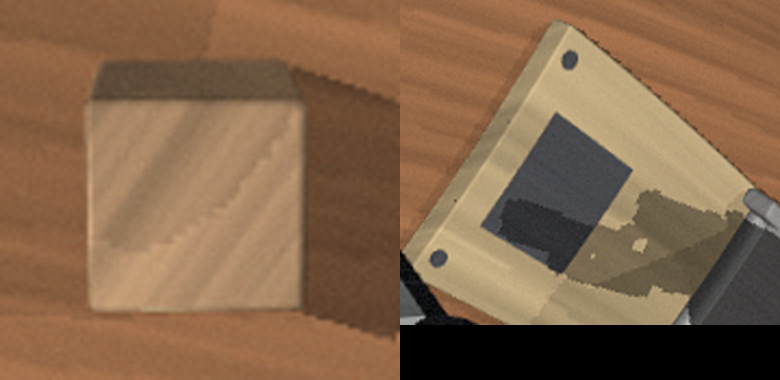

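```bash
python3 - <<'E'
from h import *
st=dict(eef_pos=np.array([.4643,-.1554,.222]),eef_rot=np.array([.3706,-3.1188,-.0002]))
def wz(uv,z):
    o,d=wray(uv,st);return o+d*(z-o[2])/d[2]
B=[(297,194.75),(351.25,194.75),(350.3,247.3),(297.8,247.3)]
P=[(537.3,247),(571.8,273.3),(541,320.7),(502.3,299.1)]
for C,z in((B,.055),(P,.018)):
    X=np.array([wz(c,z) for c in C]);print(X,X.mean(0))
    e=np.diff(np.vstack([X,X[:1]]),axis=0);print(np.linalg.norm(e,axis=1),np.degrees(np.arctan2(e[:,1],e[:,0])))
delta([.468,-.149,.22],103.5)
E
```

```text
[[ 0.4507 -0.175   0.055 ]
 [ 0.4402 -0.1319  0.055 ]
 [ 0.4842 -0.121   0.055 ]
 [ 0.4946 -0.1644  0.055 ]] [ 0.4674 -0.1481  0.055 ]
[0.0443 0.0453 0.0446 0.0452] [ 103.6397   13.8992  -76.4459 -166.4472]
[[0.4487 0.086  0.018 ]
 [0.467  0.1521 0.018 ]
 [0.5327 0.1364 0.018 ]
 [0.5153 0.0672 0.018 ]] [0.4909 0.1104 0.018 ]
[0.0686 0.0675 0.0713 0.0692] [  74.456   -13.4811 -104.1812  164.2465]
pos [ 0.4641 -0.1559  0.222 ] tooly az 103.48956555226404 tilt z [-0.0005  0.     -1.    ] F [-0.6605  0.1733 -0.3815] w 0.0852692956610081 t 1.5
delta tool [-0.0054  0.0058  0.002 ] turn -0.00018211546861977623
```

Request:
{"api": "drive_tool", "payload": {"deltas": [[[-0.005,0.006,0.04,0],[-0.005,0.006,0.08,0],[-0.005,0.006,0.11,0],[-0.005,0.006,0.11,0],[-0.005,0.006,0.11,0]]]}}

```text
time_s: 2.0
eef_pos: [0.4683, -0.1492, 0.1127]
eef_rot: [0.369, -3.12, 0.001]
force: [0.6, -0.1, -0.2]
gripper_width: 0.0854
```

```bash
python3 - <<'E'
from h import *
delta([.468,-.1485,.025],103.6)
im=imaging.snapshot('wrist');cv2.imwrite('pics/w2.png',im)
E
```

```text
pos [ 0.4683 -0.1492  0.1127] tooly az 103.49398162560021 tilt z [ 0.     -0.0006 -1.    ] F [ 0.5605 -0.0924 -0.2106] w 0.08542658290416617 t 2.0
delta tool [0.0001 0.0008 0.0877] turn -0.0018503697008882475
```

View pics/w2.png

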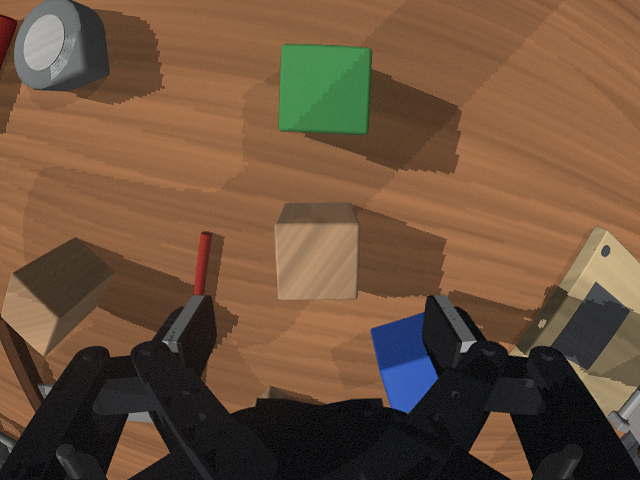

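```bash
python3 - <<'E'
from h import *
st=dict(eef_pos=np.array([.4643,-.1554,.222]),eef_rot=np.array([.3706,-3.1188,-.0002]))
T=R.from_rotvec(st['eef_rot']).as_matrix()
def wz(uv,z):
    o,d=wray(uv,st);return o+d*(z-o[2])/d[2]
for n,uv,z in [('pencil top',(243,207),.006),('pen low',(224,335),.006),('blue',(363,281),.046),('blue tr',(402,267),.046)]:
    print(n, (T.T@(wz(uv,z)-[.468,-.1485,0]))[:2])
E
```

```text
pencil top [ 0.0021 -0.0773]
pen low [-0.1433 -0.1099]
blue [-0.0576  0.0363]
blue tr [-0.0442  0.0715]
```

Request:
{"api": "drive_tool", "payload": {"deltas": [[[0,0,0.03,0],[0,0.001,0.06,0],[0,0.001,0.08,0],[0,0.001,0.087,0],[0,0.001,0.087,0],[0,0.001,0.087,0]]]}}

```text
time_s: 2.65
eef_pos: [0.4695, -0.1473, 0.0268]
eef_rot: [-0.371, 3.116, -0.001]
force: [0.5, 0.3, -0.3]
gripper_width: 0.0851
```

Request:
{"api": "drive_tool", "payload": {"deltas": [[[0,0,0,0],[0,0,0,0],[0,0,0,0],[0,0,0,0],[0,0,0,0],[0,0,0,0],[0,0,0,0],[0,0,0,0]]], "claw": 0.03}}

```text
time_s: 3.45
eef_pos: [0.4688, -0.1471, 0.0261]
eef_rot: [-0.372, 3.118, -0.001]
force: [-0.3, 0.1, 6.8]
gripper_width: 0.0454
```

```bash
python3 - <<'E'
from h import *
delta([.468,-.1485,.025],103.6)
E
```

```text
pos [ 0.4688 -0.1471  0.0261] tooly az 103.59854464318363 tilt z [ 0.0018 -0.0002 -1.    ] F [-0.2579  0.0892  6.803 ] w 0.0453848406738098 t 3.45
delta tool [ 0.0011 -0.0012  0.0011] turn -2.5400768236909706e-05
```

Request:
{"api": "drive_tool", "payload": {"deltas": [[[0,0,-0.02,0],[0,0,-0.06,0],[0,0,-0.1,0],[0,0,-0.115,0],[0,0,-0.115,0]]]}}

```text
time_s: 3.95
eef_pos: [0.4694, -0.1471, 0.1426]
eef_rot: [-0.371, 3.114, -0.001]
force: [0.1, -0.1, -0.8]
gripper_width: 0.0456
```

```bash
python3 - <<'E'
from h import *
delta([.492,.05,.14],75)
im=imaging.snapshot('wrist');cv2.imwrite('pics/w3.png',im)
E
```

```text
pos [ 0.4694 -0.1471  0.1426] tooly az 103.57947005330229 tilt z [ 0.006 -0.    -1.   ] F [ 0.0617 -0.1235 -0.7657] w 0.04557003632540361 t 3.95
delta tool [-0.0682  0.1863  0.0028] turn 0.4988058509052442
```

View pics/w3.png

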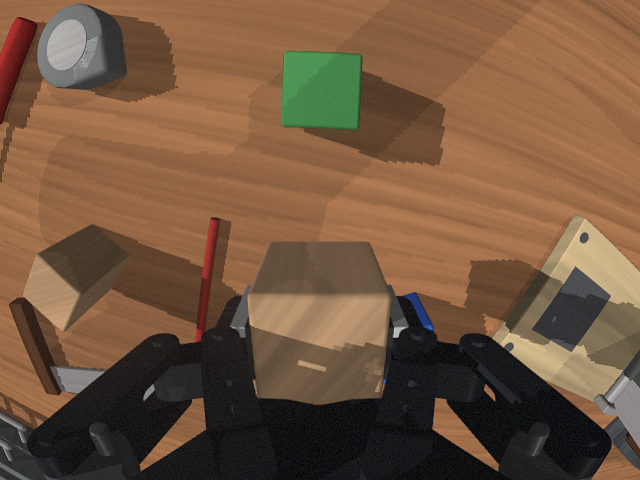

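Request:
{"api": "drive_tool", "payload": {"deltas": [[[-0.015,0.04,0,0.1],[-0.03,0.08,0,0.2],[-0.045,0.12,0,0.3],[-0.057,0.155,0,0.4],[-0.068,0.186,0,0.5],[-0.068,0.186,0,0.5],[-0.068,0.186,0,0.5]]]}}

```text
time_s: 4.7
eef_pos: [0.4893, 0.0499, 0.1383]
eef_rot: [-0.409, -3.111, 0.003]
force: [-0.4, -0.1, -0.5]
gripper_width: 0.0453
```

```bash
python3 - <<'E'
from h import *
delta([.492,.109,.1],75)
s=arm.get_state();print(s['eef_pos'],s['eef_rot'])
for n in ['wrist']:
  cv2.imwrite(f'pics/{n}4.png',imaging.snapshot(n))
E
```

```text
pos [0.4893 0.0499 0.1383] tooly az 75.02396218808495 tilt z [-0.004  -0.0014 -1.    ] F [-0.4302 -0.1226 -0.5408] w 0.045339054495329184 t 4.7
delta tool [0.0125 0.0579 0.0382] turn 0.0004182190780645533
[0.4893 0.0499 0.1383] [-0.4089 -3.111   0.0029]
```

View pics/wrist4.png

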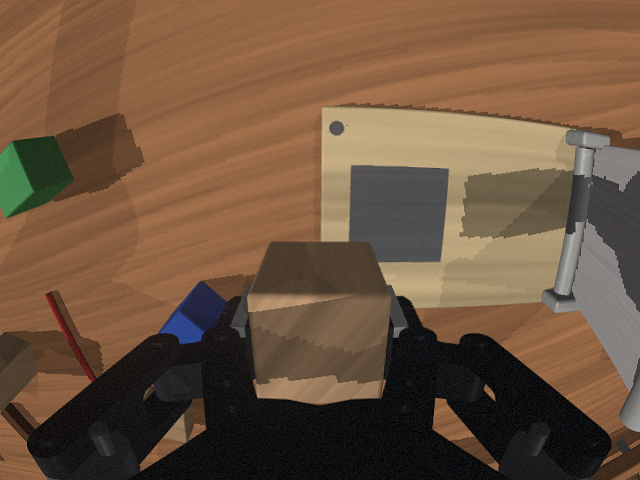

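```bash
python3 - <<'E'
from h import *
im=cv2.imread('pics/wrist4.png')
cv2.imwrite('pics/w4c.png',cv2.resize(im[140:310,230:470],None,fx=3.3,fy=3.3,interpolation=cv2.INTER_CUBIC))
h=cv2.cvtColor(im,cv2.COLOR_BGR2HSV);m=((h[...,1]<70)&(h[...,2]<130)).astype(np.uint8);m[:150]=0;m[275:]=0;m[:,:340]=0;m[:,460:]=0
c=max(cv2.findContours(m,0,cv2.CHAIN_APPROX_NONE)[0],key=cv2.contourArea);print(cv2.contourArea(c),cv2.approxPolyDP(c,4,True).reshape(-1,2).tolist())
E
```

```text
8423.0 [[352, 165], [349, 241], [367, 241], [377, 261], [439, 261], [448, 169]]
```

View pics/w4c.png

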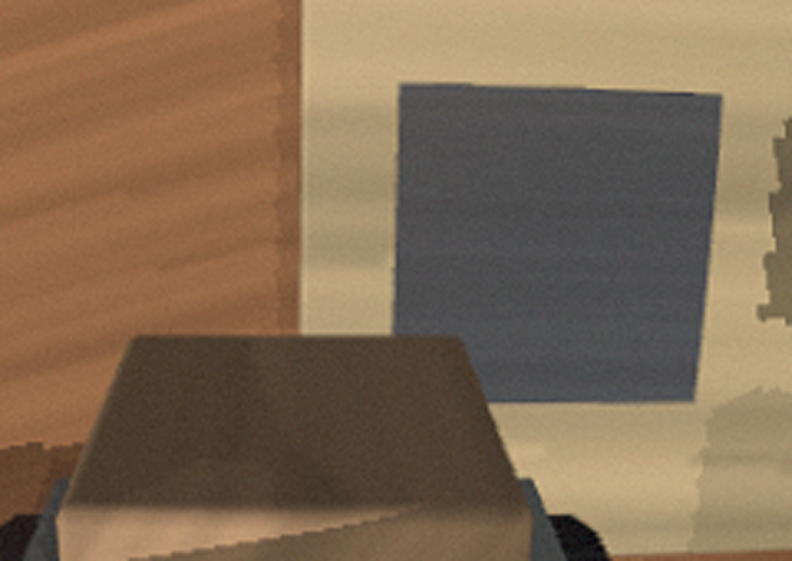

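```bash
python3 - <<'E'
from h import *
st=dict(eef_pos=np.array([.4893,.0499,.1383]),eef_rot=np.array([-.4089,-3.111,.0029]))
T=R.from_rotvec(st['eef_rot']).as_matrix()
def wz(uv,z):
    o,d=wray(uv,st);return o+d*(z-o[2])/d[2]
X=np.array([wz(c,.018) for c in [(351.2,165.8),(448.5,168.8),(440.6,261.5),(349.1,261.8)]]);print(X,X.mean(0))
e=np.diff(np.vstack([X,X[:1]]),axis=0);print(np.linalg.norm(e,axis=1),np.degrees(np.arctan2(e[:,1],e[:,0])))
for uv,z in [((270.3,242.1),.112),((370,242.1),.112),((248.2,293.6),.167),((390,293.6),.167)]:
    print(T.T@(wz(uv,z)-st['eef_pos']))
E
```

```text
[[0.4489 0.0845 0.018 ]
 [0.4671 0.1516 0.018 ]
 [0.5343 0.1337 0.018 ]
 [0.5159 0.0666 0.018 ]] [0.4916 0.1091 0.018 ]
[0.0695 0.0695 0.0695 0.0693] [  74.8379  -14.9471 -105.3303  165.0562]
[ 0.0237 -0.0205  0.0264]
[0.0238 0.0242 0.0263]
[ 0.0249 -0.0206 -0.0286]
[ 0.0249  0.0233 -0.0287]
```

```bash
python3 - <<'E'
from h import *
delta([.4924,.1072,.06],74.9)
E
```

```text
pos [0.4893 0.0493 0.1385] tooly az 74.95448443787927 tilt z [-0.0036 -0.0013 -1.    ] F [ 0.0283  0.3932 -1.2394] w 0.04546672387580079 t 4.75
delta tool [0.0118 0.0569 0.0784] turn 0.0009509328320915344
```

Request:
{"api": "drive_tool", "payload": {"deltas": [[[0.005,0.03,0,0],[0.012,0.057,0.02,0],[0.012,0.057,0.05,0],[0.012,0.057,0.07,0],[0.012,0.057,0.078,0],[0.012,0.057,0.078,0],[0.012,0.057,0.078,0]]]}}

```text
time_s: 5.45
eef_pos: [0.4943, 0.1074, 0.0627]
eef_rot: [0.413, 3.113, 0.0]
force: [-0.5, -0.2, 0.0]
gripper_width: 0.0456
```

```bash
python3 - <<'E'
from h import *
delta([.4924,.1072,.044],74.9)
print(arm.get_state()['eef_pos'],arm.get_state()['eef_rot'])
cv2.imwrite('pics/w5.png',imaging.snapshot('wrist'));cv2.imwrite('pics/s5.png',imaging.snapshot('scene'))
delta([.4924,.1072,.044],74.9)
a=cv2.imread('pics/w5.png')[150:450,200:500];b=cv2.imread('pics/s5.png')[80:280,260:460]
cv2.imwrite('pics/c5.png',cv2.hconcat([cv2.resize(a,(400,400)),cv2.resize(b,(400,400))]))
E
```

```text
pos [0.4943 0.1074 0.0627] tooly az 74.88558290669033 tilt z [ 0.0009  0.0002 -1.    ] F [-0.5247 -0.1978  0.0108] w 0.04556394290506856 t 5.45
delta tool [ 0.0018 -0.0007  0.0187] turn -0.00025162574682106745
[0.4943 0.1074 0.0627] [0.4131 3.1135 0.0005]
pos [0.4945 0.1078 0.0632] tooly az 74.89514318432084 tilt z [ 0.0021  0.001  -1.    ] F [-0.844   0.2132 -0.3412] w 0.04547767767354252 t 5.55
delta tool [ 0.0019 -0.0012  0.0192] turn -8.476742476385694e-05
```

View pics/c5.png

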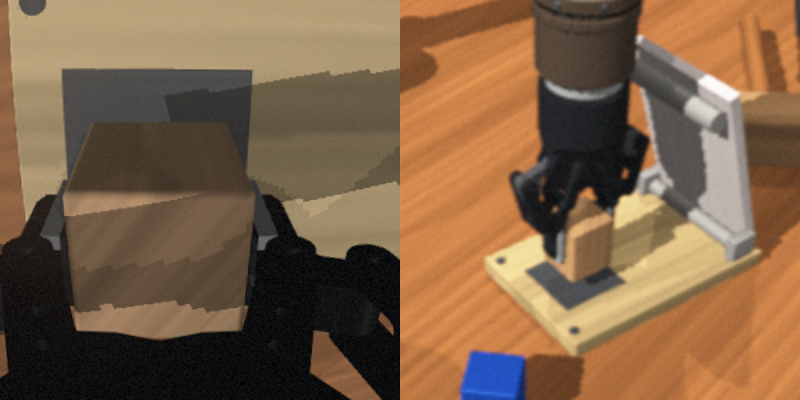

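Request:
{"api": "drive_tool", "payload": {"deltas": [[[0.0015,-0.001,0.005,0],[0.0015,-0.001,0.01,0],[0.0015,-0.001,0.014,0],[0.0015,-0.001,0.017,0],[0.0015,-0.001,0.0185,0],[0.0015,-0.001,0.0185,0]]]}}

```text
time_s: 6.15
eef_pos: [0.4919, 0.1072, 0.0441]
eef_rot: [-0.411, -3.114, 0.001]
force: [-2.1, 0.8, 4.2]
gripper_width: 0.0454
```

```bash
python3 - <<'E'
from h import *
delta([.4924,.1072,.044],74.9)
s=arm.get_state();print(s['eef_pos'],s['eef_rot'])
cv2.imwrite('pics/w6.png',imaging.snapshot('wrist'));cv2.imwrite('pics/d6.png',imaging.snapshot('side'))
a=cv2.imread('pics/w6.png')[150:350,200:500];b=cv2.imread('pics/d6.png')[210:360,220:420]
cv2.imwrite('pics/c6.png',cv2.hconcat([cv2.resize(a,(420,280)),cv2.resize(b,(373,280))]))
E
```

```text
pos [0.4919 0.1072 0.0441] tooly az 74.94638508882196 tilt z [-0.0005 -0.0005 -1.    ] F [-2.0695  0.7954  4.1682] w 0.04535666879985807 t 6.15
delta tool [-0.0005  0.0001  0.0001] turn 0.00080957252377304
[0.4919 0.1072 0.0441] [-0.4115 -3.1141  0.0008]
```

View pics/c6.png

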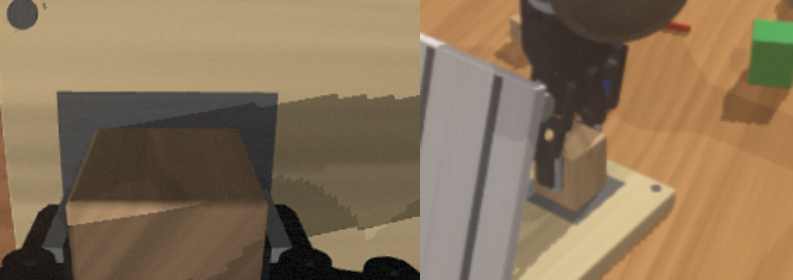

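Request:
{"api": "drive_tool", "payload": {"deltas": [[[0,0,0,0],[0,0,0,0],[0,0,0,0],[0,0,0,0],[0,0,0,0]]], "claw": 0.075}}

```text
time_s: 6.75
eef_pos: [0.492, 0.1073, 0.0435]
eef_rot: [-0.412, -3.114, 0.0]
force: [-0.5, 0.5, -0.9]
gripper_width: 0.075
```

Request:
{"api": "drive_tool", "payload": {"deltas": [[[0,0,-0.02,0],[0,0,-0.05,0],[0,0,-0.08,0],[0,0,-0.08,0]]]}}

```text
time_s: 7.15
eef_pos: [0.4947, 0.1085, 0.1277]
eef_rot: [0.41, 3.107, 0.008]
force: [1.3, 0.6, 1.2]
gripper_width: 0.0753
```

```bash
python3 - <<'E'
from h import *
delta([.4924,.1072,.044],74.9)
s=arm.get_state();print(s['eef_pos'],s['eef_rot'])
cv2.imwrite('pics/w7.png',imaging.snapshot('wrist'))
E
```

```text
pos [0.4947 0.1085 0.1277] tooly az 74.9817656751189 tilt z [ 0.0084  0.0037 -1.    ] F [1.3088 0.5526 1.1817] w 0.07529175082014306 t 7.15
delta tool [ 0.0025 -0.0023  0.0837] turn 0.0014270802459405976
[0.4947 0.1085 0.1277] [0.4096 3.1068 0.0075]
```

View pics/w7.png

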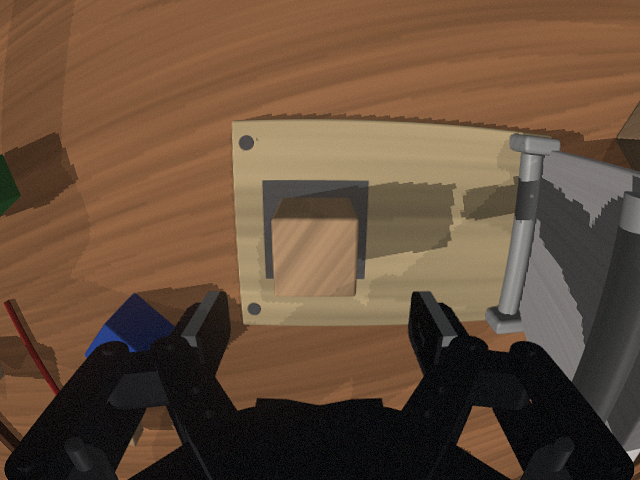

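The block now stands centred on the pad. Next I raise, go round behind the raised top and close the fingers.

Request:
{"api": "drive_tool", "payload": {"deltas": [[[0,-0.01,-0.04,0],[0,-0.01,-0.08,0],[0,-0.01,-0.12,0],[0,-0.01,-0.15,0],[0,0.02,-0.15,0],[0,0.06,-0.15,0],[0,0.1,-0.15,0],[0,0.14,-0.15,0]]], "claw": 0}}

```text
time_s: 8.0
eef_pos: [0.5282, 0.2436, 0.2722]
eef_rot: [-0.413, -3.113, 0.002]
force: [0.9, -0.0, 0.2]
gripper_width: -0.0001
```

```bash
python3 - <<'E'
from h import *
delta([.545,.302,.27],74.9)
cv2.imwrite('pics/s8.png',imaging.snapshot('scene'));cv2.imwrite('pics/d8.png',imaging.snapshot('side'))
a=cv2.imread('pics/s8.png')[0:300,240:540];b=cv2.imread('pics/d8.png')[100:400,150:450]
cv2.imwrite('pics/c8.png',cv2.hconcat([cv2.resize(a,(400,400)),cv2.resize(b,(400,400))]))
E
```

```text
pos [0.5282 0.2436 0.2722] tooly az 74.89359899662207 tilt z [-0.002  -0.0011 -1.    ] F [ 0.8959 -0.0419  0.2485] w -0.00010457726358160856 t 8.0
delta tool [-0.001   0.0608  0.0022] turn -0.00011171858437617746
```

View pics/c8.png

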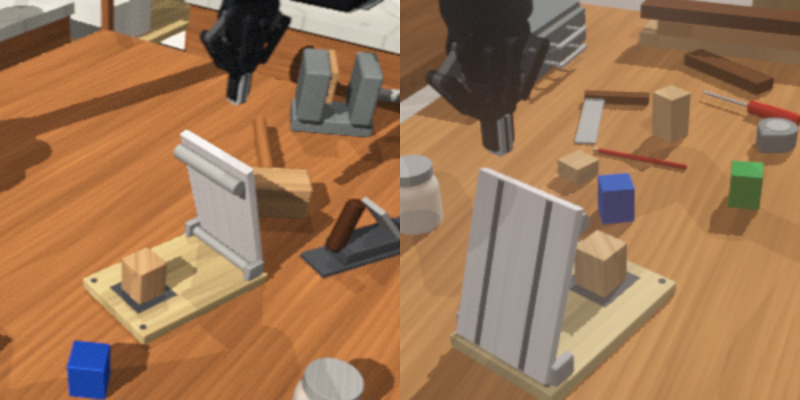

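Request:
{"api": "drive_tool", "payload": {"deltas": [[[0,0.03,0,0],[0,0.055,0,0],[0,0.055,0.02,0],[0,0.055,0.05,0],[0,0.055,0.076,0],[0,0.055,0.076,0]]]}}

```text
time_s: 8.7
eef_pos: [0.5401, 0.2933, 0.1922]
eef_rot: [-0.413, -3.106, 0.012]
force: [-0.1, -0.2, -0.3]
gripper_width: 0.0001
```

```bash
python3 - <<'E'
from h import *
delta([.545,.302,.196],74.9)
cv2.imwrite('pics/s9.png',imaging.snapshot('scene'));cv2.imwrite('pics/d9.png',imaging.snapshot('side'))
a=cv2.imread('pics/s9.png')[0:300,240:540];b=cv2.imread('pics/d9.png')[100:400,150:450]
cv2.imwrite('pics/c9.png',cv2.hconcat([cv2.resize(a,(400,400)),cv2.resize(b,(400,400))]))
E
```

```text
pos [0.5401 0.2933 0.1922] tooly az 74.85333824611834 tilt z [-0.0093 -0.0066 -0.9999] F [-0.0686 -0.1743 -0.3013] w 0.00010212189814477572 t 8.7
delta tool [-0.0024  0.0096 -0.0039] turn -0.0008144012399902977
```

View pics/c9.png

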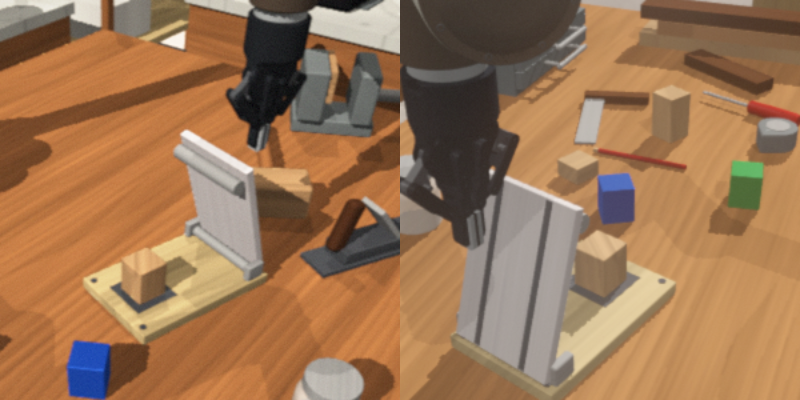

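Request:
{"api": "drive_tool", "payload": {"deltas": [[[0,-0.015,0,0],[0,-0.025,0,0],[0,-0.033,0,0],[0,-0.038,0,0],[0,-0.043,0,0],[0,-0.048,0,0],[0,-0.053,0,0],[0,-0.058,0,0]]]}}

```text
time_s: 9.6
eef_pos: [0.5276, 0.2393, 0.1975]
eef_rot: [-0.412, -3.114, 0.0]
force: [0.2, 1.2, -0.6]
gripper_width: -0.0
```

Request:
{"api": "drive_tool", "payload": {"deltas": [[[0,-0.005,0.001,0],[0,-0.01,0.002,0],[0,-0.015,0.004,0],[0,-0.02,0.006,0]]]}}

```text
time_s: 10.0
eef_pos: [0.5227, 0.2202, 0.1919]
eef_rot: [0.411, 3.113, 0.001]
force: [0.8, 1.2, 1.9]
gripper_width: -0.0001
```

```bash
python3 - <<'E'
from h import *
delta([.545,.302,.196],74.9)
cv2.imwrite('pics/s10.png',imaging.snapshot('scene'));cv2.imwrite('pics/d10.png',imaging.snapshot('side'))
a=cv2.imread('pics/s10.png')[0:300,240:540];b=cv2.imread('pics/d10.png')[100:400,150:450]
cv2.imwrite('pics/c10.png',cv2.hconcat([cv2.resize(a,(400,400)),cv2.resize(b,(400,400))]))
E
```

```text
pos [0.5227 0.2202 0.1919] tooly az 74.94293295991324 tilt z [ 0.0012  0.0006 -1.    ] F [0.7836 1.2488 1.9247] w -6.71711944726236e-05 t 10.0
delta tool [-0.0002  0.0848 -0.004 ] turn 0.0007493215081126061
```

View pics/c10.png

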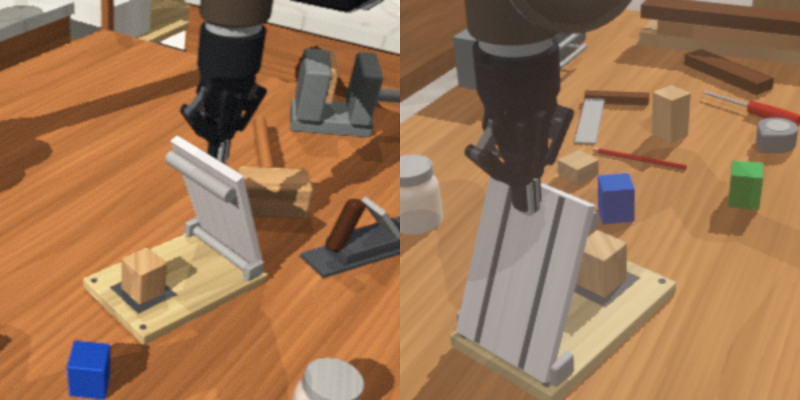

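Request:
{"api": "drive_tool", "payload": {"deltas": [[[0,-0.006,0.002,0],[0,-0.013,0.005,0],[0,-0.02,0.008,0],[0,-0.026,0.011,0],[0,-0.031,0.014,0],[0,-0.036,0.018,0],[0,-0.041,0.021,0],[0,-0.046,0.024,0]]]}}

```text
time_s: 10.9
eef_pos: [0.5101, 0.1753, 0.1671]
eef_rot: [-0.412, -3.114, 0.001]
force: [0.2, -0.2, -0.0]
gripper_width: 0.0
```

```bash
cat > look.py <<'E'
import sys
from h import *
k=sys.argv[1]
delta([.545,.302,.196],74.9)
a=imaging.snapshot('scene')[0:300,240:540];b=imaging.snapshot('side')[100:400,150:450]
cv2.imwrite(f'pics/c{k}.png',cv2.hconcat([cv2.resize(a,(400,400)),cv2.resize(b,(400,400))]))
E
python3 look.py 11
```

```text
pos [0.5101 0.1753 0.1671] tooly az 74.90846281140665 tilt z [-0.0008 -0.0003 -1.    ] F [ 0.182  -0.1831 -0.047 ] w 1.7953679169068427e-06 t 10.9
delta tool [-0.0007  0.1314 -0.029 ] turn 0.0001477039230212833
```

View pics/c11.png

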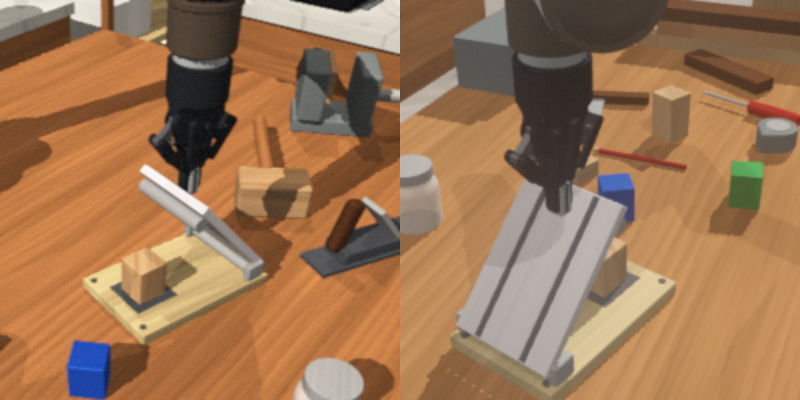

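The force is near 0, so the top appears to be sinking by itself. I back off and let it settle.

Request:
{"api": "drive_tool", "payload": {"deltas": [[[0,0.01,-0.03,0],[0,0.01,-0.06,0],[0,0.01,-0.08,0],[0,0.01,-0.1,0],[0,0.01,-0.1,0],[0,0.01,-0.1,0],[0,0.01,-0.1,0],[0,0.01,-0.1,0]]]}}

```text
time_s: 11.8
eef_pos: [0.5126, 0.1852, 0.2664]
eef_rot: [-0.412, -3.112, 0.002]
force: [-1.0, 0.3, -0.6]
gripper_width: 0.0001
```

```bash
python3 look.py 12
```

```text
pos [0.5126 0.1852 0.2664] tooly az 74.91832751890108 tilt z [-0.0021 -0.0013 -1.    ] F [-1.0389  0.3375 -0.5974] w 0.00013385696539135102 t 11.8
delta tool [-0.001   0.1213  0.0702] turn 0.0003198755485452397
```

View pics/c12.png

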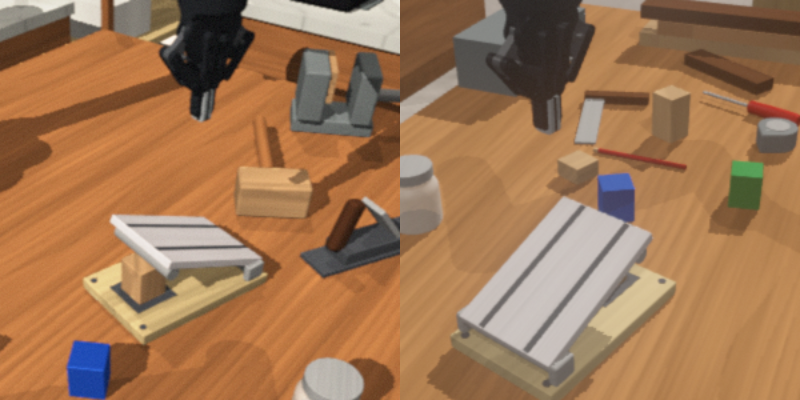

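It is still sinking or nearly down. I wait, then look again.

Request:
{"api": "drive_tool", "payload": {"deltas": [[[0,0,0,0],[0,0,0,0],[0,0,0,0],[0,0,0,0],[0,0,0,0],[0,0,0,0],[0,0,0,0],[0,0,0,0]]]}}

```text
time_s: 12.7
eef_pos: [0.5131, 0.1855, 0.2677]
eef_rot: [-0.412, -3.114, -0.0]
force: [0.6, 0.3, -0.4]
gripper_width: -0.0001
```

Request:
{"api": "drive_tool", "payload": {"deltas": [[[0,0,0,0],[0,0,0,0],[0,0,0,0],[0,0,0,0],[0,0,0,0],[0,0,0,0],[0,0,0,0],[0,0,0,0]]]}}

```text
time_s: 13.5
eef_pos: [0.5131, 0.1855, 0.2676]
eef_rot: [0.412, 3.114, -0.0]
force: [-0.0, 0.1, 0.4]
gripper_width: 0.0004
```

```bash
python3 - <<'E'
from h import *
a=imaging.snapshot('scene');b=imaging.snapshot('side')
cv2.imwrite('pics/s13.png',a);cv2.imwrite('pics/d13.png',b)
print(arm.get_state()['time_s'])
cv2.imwrite('pics/c13.png',cv2.hconcat([cv2.resize(a[130:280,290:450],(400,375),interpolation=2),cv2.resize(b[220:400,170:360],(396,375),interpolation=2)]))
E
```

```text
13.6
```

View pics/c13.png

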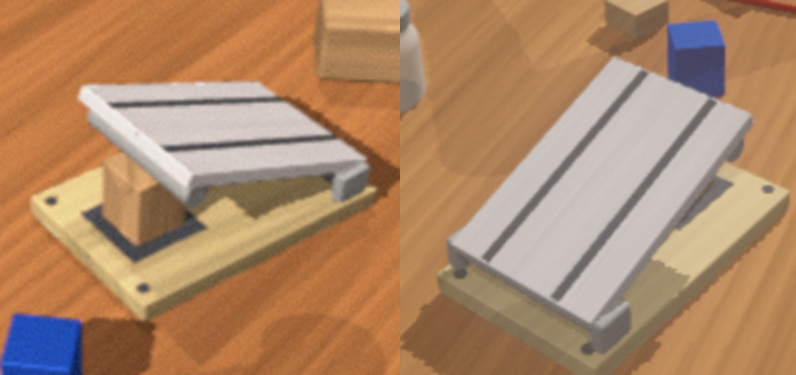

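```bash
python3 - <<'E'
from h import *
from scipy.optimize import brentq
for a,b in [((323,165),(338.9,276.6)),((366.5,201),(272.2,247.8))]:
    x,e=tri(a,b);u=(x[:2]-[.531,.254])@[.262,.965]
    print(x,e,'theta',np.arctan2(x[2]-.028,-u)-np.arctan2(22,180))
E
```

```text
[0.4251 0.1151 0.107 ] 0.0028177367388090707 theta 0.33263637922815426
[0.5517 0.0788 0.1076] 0.002467237539931114 theta 0.33123804891612785
```

Request:
{"api": "drive_tool", "payload": {"deltas": [[[0,0,-0.02,0],[0,0,-0.02,0],[0,0,-0.02,0],[0,0,-0.02,0],[0,0,-0.02,0],[0,0,-0.02,0]]]}}

```text
time_s: 14.2
eef_pos: [0.5129, 0.1854, 0.287]
eef_rot: [-0.412, -3.114, 0.001]
force: [0.3, -0.9, -0.1]
gripper_width: 0.0001
```

```bash
python3 - <<'E'
from h import *
from rig import finish_job
b=imaging.snapshot('side');o=cv2.imread('pics/d13.png')
print('diff in table area',cv2.absdiff(b,o)[240:400,180:360].mean(),cv2.absdiff(b,o)[240:400,180:360].max(), 'bg',cv2.absdiff(b,o)[420:,100:300].mean())
a=imaging.snapshot('scene');o=cv2.imread('pics/s13.png');print(cv2.absdiff(a,o)[150:270,300:450].mean(),cv2.absdiff(a,o)[380:,450:].mean())
E
```

```text
diff in table area 1.2382986111111112 15 bg 2.722916666666667
2.594240740740741 2.705578947368421
```

Differences are only at noise level, so the top is at rest. I hand the job in.

```bash
python3 -c "
from rig import finish_job
print(finish_job())"
```

```text
the job is handed in; nothing more can be done
None
```

The angle table is set: the 55 mm beech block stands upright in the middle of the steel pad, and the raised top now rests on it at about 20 degrees. I pushed the top's upper face near the free edge, at about 2 N, until it sank by itself. I then lifted the gripper clear and handed the job in at about 14 s.

- **Tilt:** two-view triangulation of the free-edge corners gave 0.33 rad against the expected 0.35. The free edge came out about 2 mm low. The block also measured about 2 mm short (53 against 55 mm), which is within the cameras' 2 mm error.
- **Block position:** before I let go, the visible margins between block and pad edges looked even, at about 11 to 12 mm by eye from the wrist picture. A picture after release showed it upright and still in the middle.
- **At rest:** pictures taken about half a second apart, with the robot touching nothing, differed only by image noise. No check failed.

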